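# Clamp a lens in a three-point holder

## Robot

A 7-joint arm with a two-finger parallel gripper is mounted at the origin on a cart in front of the work surface, level with it; the furniture and walls round the work are solid. World frame = base frame: x ahead of the robot, y to its left, z up, the work surface at z = 0. Lengths are in m, angles in rad, forces in N, time in s.
With the tool pointing down it reaches from about 0.425 to 0.975 m from the base axis. Payload 16.7 kg.
Tool frame: the origin (TCP) lies midway between the tips of the shut fingers; the grasp point (between the pads) lies 19 mm behind it (tcp_to_grasp is the distance from the TCP to the grasp point, in m); z points along the fingers, y is the line along which they close (so a half turn about z gives the same grasp; the last joint's range is limited). The gripper opens to 85 mm and grips with 20 to 120 N. Pads are 22 mm wide; open, the fingers measure 114 mm over their backs; the gripper's body (76 mm by 85 mm) begins 54 mm behind the grasp point. The pads swing forward as they close: fully open they stand 13 mm farther back than shut.
Start: joints at [-1.476, 0.426, 0.074, 1.606, -0.034, 1.111, -0.067], TCP at [0.163, 0.655, 0.231] pointing down, gripper open.
Joint ranges: [-2.85, 2.85], [-0.5, 2.14], [-1.23, 1.37], [0.21, 2.46], [-1.02, 4.16], [0.16, 2.05], [-2.73, 2.73]. Speed limits (rad/s): [1.89, 1.89, 2.39, 2.39, 3.01, 3.01, 3.01].

## Interface

Orientations are given as a rotation vector (axis times angle).
In Python, from workcell import * gives the robot as it stands.
- The arm moves only by the tool move_arm, never from a script. Its argument "plan" is one flat list of numbers, 6 for each row, row after row: the shift along the tool's x, y, z normalised to -1 to 1, where 1 is 0.5 m, then the turn, a rotation vector about the tool's x, y, z normalised to -1 to 1, where 1 is 90 degrees. In form: [tx, ty, tz, ax, ay, az, tx, ty, tz, ax, ay, az, ...]. A call has 1 to 20 rows; each row is the pose to reach, as a shift and turn from the pose commanded when the call began, along the tool's axes at that moment; what a row does not reach only later rows make up. A row lasts 1/8 s, in which the tool goes at most 62.5 mm and 10.7 degrees, less where a joint would pass 70% of its speed; a pose out of reach is approached as far as the arm can. A call with a number of a shift or a turn outside -1 to 1 is refused whole. A call with a gripper value outside its range is refused whole. "jaw" is the closure, from 0 (fully open) to 1 (shut), set as the call begins (left out, the last holds). The fingers move at their own pace and stop on an object; the grip force is fixed at half the most. Time passes only in rows, so rows that repeat a pose let the fingers close. It gives the time, the measured TCP pose, the force, the opening and the grip force at its end, in the units of the state.
- state(): the state, without advancing time (a new reading comes with each control period).
- grab_frame(name): name is "scene" or "top"; returns (picture, depth): 384x512x3 uint8, red, green, blue; 384x512 float32, m along the optical axis (not along the pixel's ray), 0 where there is no reading.
- camera_model(name): a dict with "mtx" (3x3 intrinsics, pixels), "dist_coeffs" ([k1, k2, p1, p2, k3] as OpenCV has them; the pictures are not rectified), "cam_to_world" (4x4, takes a point from camera to world coordinates). Camera axes: x right, y down, z forward; pixel columns grow to the right and rows downward; lengths in m; the calibration is good to about 2 mm. A picture is of the moment at which its call begins. camera_model takes no time and is no camera call.
- hand_in(): hands the job in; it is judged then, once.
The state is a dict: "time_s": time; "qpos": joint angles; "qd": joint speeds; "tau": joint torques, N m; "ee_pos": TCP position; "ee_rot": TCP orientation; "ft_force": force on the tool from outside, world axes, zero at the start; "ft_torque": the same for the moment, N m; "width": opening from 0.0 (shut) to 1.0 (fully open); "gripper_force": force on a finger pad.
Only numpy, scipy, OpenCV 4.12 (cv2) and the standard library are available. Lean on these libraries where they do the work, as an engineer would, in place of code of your own. Each camera call takes 0.05 s, during which the arm holds its last target. There are 200 camera calls.

## Task

Put the lens into the three-point holder: set it upright on the three brass pads, rim down, between the jaw and the two posts, and let go of it there while it is still loose. Then push the sliding jaw by its orange tab until the rim has slid home under the heads of both fixed posts and is firmly clamped between the posts and the jaw's contact screw, so that it cannot rock. Be gentle, for the glass chips if any of these three points presses on it with more than 15 N, and leave the tape roll, the pot and the green board where they are.

Things in the scene. Friction and masses are not known exactly. Their poses are not given: they have to be found in the camera images.
- lens: Lens in a metal cell, 180 g or so. A flat silver rim 56 mm in diameter and 6 mm thick is the lowest part; above it a black barrel 36 mm in diameter, from 6 to 34 mm above the underside, by which to grip it; the bulging pale-blue glass is on top (to 37 mm). Origin: centre of the underside, z up along the optical axis. It stands on the mat, rim down.
- holder: Three-point lens holder, fixed: black base plate 158 mm (x) by 96 mm (y), 10 mm thick, from x = -110 to +48 mm. Origin: on its underside, below the axis of a lens that is home. x points from the jaw to the two posts, y to the left of that. Three polished brass pads (8 mm wide, 17 mm from the origin at 60, -60 and 180 degrees from x) carry the lens; their tops are at z = 13 mm.
- set_down (a point): Point on the holder at x = -9.5 mm, z = 13 mm: where the centre of the lens's underside goes when it is set down. Here the rim clears the post heads by about 5 mm and the contact screw by 8 mm or more; at home (9.5 mm further along the holder's x) the heads overhang the rim by 2.5 mm, so a lens coming straight down there lands on them. From here it is slid home.
- post_left: Left fixed post, polished (slippery) steel, 10 mm in diameter, at x = 21.2, y = 25.3 mm of the holder; its head, 15 mm in diameter and 4 mm thick, has its underside at z = 21 mm, 2 mm above the rim of a lens on the pads. Origin: foot of the post, on top of the base plate (z = 10 mm).
- post_right: Right fixed post, the same, at y = -25.3 mm of the holder.
- jaw_nose: Nose block of the sliding jaw, steel, 18 mm wide. Its front face looks along the holder's +x. A polished brass contact screw, 8 mm in diameter with a flat end, stands out of it at rim height, the third contact; it is locked, set by hand to stand out by 4 to 12 mm: the exact amount is not known and must be felt. Origin: 4 mm ahead of the front face, centred, level with the top of the base plate.
- jaw (a joint): Travel of the jaw along the holder's +x in m: 0 fully open (origin of jaw_nose at x = -62 mm); it bears on a lens that is home somewhere between 0.026 and 0.034; stop at 0.042. Starts between 0 and 0.008. It takes about 6 N to slide, is rigid, and stays where it is left, keeping up to 6 N of clamping. A push of about 15 N in all brings the rim onto both posts; under 12 N one may stay unloaded.
- push_tab (a point): Middle of the rear face of the jaw's upright orange tab (34 mm wide, 8 mm thick, reaching from 23 to 56 mm above the mat), 30 mm behind the origin of jaw_nose and 40 mm above the mat. Push here along the holder's +x, with closed fingers; all is free behind it.
- tape_roll: Bystander: roll of black tape, 58 mm wide, 19 mm high, lying flat. Origin: centre of the underside.
- pot: Bystander: small white pot with a green lid, 36 mm wide, 28 mm high. Origin: centre of the underside.
- green_board: Bystander: green circuit board, 55 by 79 mm, 5 mm high, lying flat. Origin: centre of the underside.
Not all that is in view belongs to the job. What is shaped like the lens but pink is not meant.

How it is judged:
By the outcome, as a careful person would: the job done as asked, in the order asked, and still so for the second after the job is handed in, with the robot touching nothing.
It also fails if it takes over 61 s, if anything falls off the work surface, if the arm or the gripper's body presses on something with over 40 N, if the wrist force passes 120 N, or if a joint passes its speed limit or range.

## Working session

There is one attempt and no reset: what is moved stays moved. The work goes in short steps, Python scripts to look and compute and a tool call to move; the robot and the scene stay as the last step left them, time stands still between calls to the robot, and variables do not carry over. Pictures are saved under pics/ and viewed, at most 10 in all, crops included, and the job is handed in when it is done.

Besides the shell and the picture viewer there is one more tool, called after "Emit:" by a JSON object that holds its "name" and its "arguments". move_arm: Moves the arm, as the interface text tells. Scaled input: -1 to 1 covers 0.5 m each way for a shift and 90 degrees each way for a turn. Its arguments: {"type":"object","properties":{"plan":{"type":"array","items":{"type":"number"}},"jaw":{"type":"number"}},"required":["plan"]}

```bash
mkdir -p pics; ls; python3 - <<'E'
from workcell import *
import cv2,numpy as np
np.set_printoptions(precision=4,suppress=True)
for n in("scene","top"):
    p,d=grab_frame(n); cv2.imwrite(f"pics/{n}0.png",p[:,:,::-1]); np.savez(f"{n}0.npz",p=p,d=d)
    m=camera_model(n); print(n,m["mtx"],m["dist_coeffs"],m["cam_to_world"])
print(state())
E
```

```text
pics
scene [[410.7221   0.     248.8083]
 [  0.     410.7221 191.3266]
 [  0.       0.       1.    ]] [0.0353 0.     0.     0.     0.    ] [[-0.9132 -0.1919  0.3595  0.2135]
 [-0.4068  0.3734 -0.8337  0.7079]
 [ 0.0258 -0.9076 -0.4191  0.4515]
 [ 0.      0.      0.      1.    ]]
top [[356.8961   0.     263.5643]
 [  0.     356.8961 190.7959]
 [  0.       0.       1.    ]] [-0.0106  0.      0.      0.      0.    ] [[-0.0153 -0.9981  0.0602  0.5058]
 [-0.9998  0.0146 -0.0122 -0.0625]
 [ 0.0113 -0.0604 -0.9981  0.9268]
 [ 0.      0.      0.      1.    ]]
{'time_s': 0.1, 'qpos': array([-1.4765,  0.4267,  0.0738,  1.6065, -0.0341,  1.1108, -0.0671]), 'qd': array([ 0.0007, -0.001 ,  0.0003, -0.0005, -0.0004, -0.0007, -0.001 ]), 'tau': array([  0.0093, -95.153 ,   3.7718, -46.441 ,   0.0196,   0.0064,
        -0.    ]), 'ee_pos': array([0.1629, 0.6547, 0.2307]), 'ee_rot': array([-0.3821, -3.1182,  0.0018]), 'ft_force': array([ 0.4604,  0.2705, -1.3511]), 'ft_torque': array([-0.0407,  0.0635,  0.0691]), 'gripper_force': 0.0, 'width': 0.9981967243737295}
```

View pics/scene0.png

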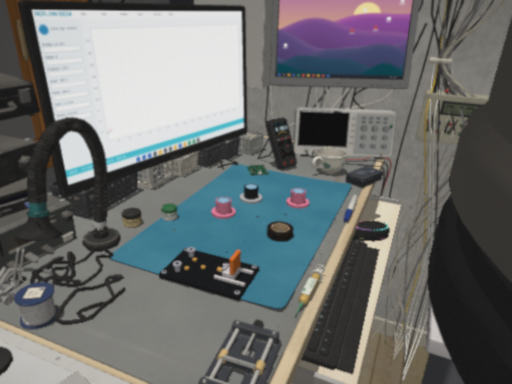

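View pics/top0.png

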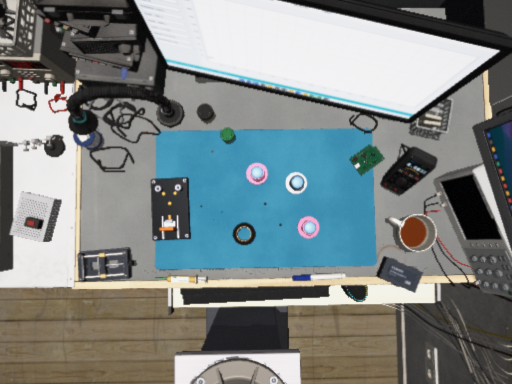

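Scene view: the lens (black barrel, silver rim) is at (251,192), with pink decoys at (223,208) and (298,198). The holder is at about (210,272), with its orange tab at (235,262).
Top view: lens at (296,183), decoys at (257,173) and (308,228), and the tape roll at (244,233), which is also ring-shaped. The holder is at (170,209), posts at (157,188) and (184,188), tab at (167,225). I choose the lens at top (296,183) / scene (251,192) and check it in a crop.

```bash
python3 - <<'E'
import cv2,numpy as np
t=np.load("top0.npz")["p"][:,:,::-1]; s=np.load("scene0.npz")["p"][:,:,::-1]
R=lambda im,x,y,w,h,k:cv2.resize(im[y:y+h,x:x+w],None,fx=k,fy=k,interpolation=cv2.INTER_CUBIC)
a=R(t,145,170,60,75,5)       # 300x375
b=R(t,276,163,40,40,5)       # 200
c=R(s,155,240,110,62,4.5) # 495x279
d=R(s,230,175,42,35,5) #210x175
o=np.zeros((600,800,3),np.uint8)
for im,x,y in((a,0,0),(b,0,390),(c,303,0),(d,303,300)): o[y:y+im.shape[0],x:x+im.shape[1]]=im
cv2.imwrite("pics/crop0.png",o)
E
```

```text
(no output)
```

View pics/crop0.png

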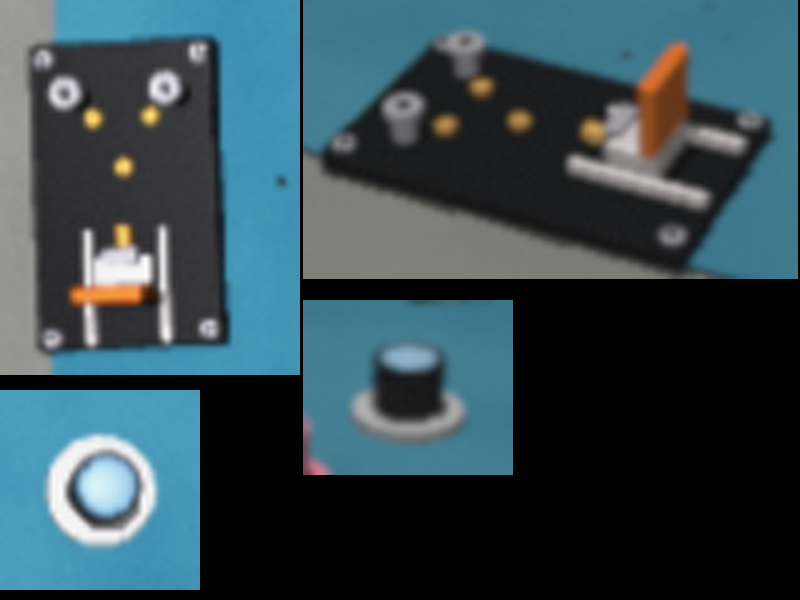

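The crop confirms the lens: silver rim, black barrel, pale-blue glass. In the holder the post heads, three brass pads, brass screw and orange tab are all clear. Now I measure.

```bash
cat > h.py <<'E'
import cv2,numpy as np
from workcell import *
np.set_printoptions(precision=4,suppress=True)
def ray(n,uv):
    m=camera_model(n); T=np.array(m["cam_to_world"])
    q=cv2.undistortPoints(np.array(uv,float).reshape(-1,1,2),np.array(m["mtx"]),np.array(m["dist_coeffs"],float)).reshape(-1,2)
    d=np.c_[q,np.ones(len(q))]@T[:3,:3].T
    return T[:3,3],d
def plane(n,uv,z):
    o,d=ray(n,uv); return o+d*((z-o[2])/d[:,2])[:,None]
def tri(a,b):
    o1,d1=ray("top",a);o2,d2=ray("scene",b);out=[]
    for u,v in zip(d1,d2):
        s,t=np.linalg.lstsq(np.c_[u,-v],o2-o1,rcond=None)[0]
        p,q=o1+s*u,o2+t*v; out.append(np.r_[(p+q)/2,np.linalg.norm(p-q)])
    return np.array(out)
def blobs(im,box,lo,hi,amin=4,k=4):
    """HSV blobs in box (x,y,w,h) upsampled k: (u,v,area)"""
    x,y,w,h=box; c=cv2.resize(im[y:y+h,x:x+w],None,fx=k,fy=k,interpolation=cv2.INTER_CUBIC)
    m=cv2.inRange(cv2.cvtColor(c,cv2.COLOR_RGB2HSV),np.array(lo),np.array(hi))
    n,_,st,ce=cv2.connectedComponentsWithStats(m)
    f=lambda a:(a+.5)/k-.5
    return [np.r_[f(ce[i])+[x,y],st[i,4]/k/k,f(st[i,0])+x,f(st[i,1])+y,st[i,2]/k,st[i,3]/k] for i in range(1,n) if st[i,4]>amin*k*k], m
E
python3 - <<'E'
from h import *
t=np.load("top0.npz")["p"]; s=np.load("scene0.npz")["p"]
for nm,im,box in(("top",t,(145,170,60,75)),("scene",s,(155,240,110,62))):
    for w,lo,hi in(("brass",(15,110,110),(32,255,255)),("orange",(5,150,100),(14,255,255)),("white",(0,0,150),(180,60,255))):
        print(nm,w); print(np.array(blobs(im,box,lo,hi)[0]))
for nm,im,box in(("top",t,(276,163,40,40)),("scene",s,(230,175,42,35))):
    for w,lo,hi in(("glass",(90,40,150),(115,140,255)),("rim",(0,0,120),(180,60,255)),("barrel",(0,0,0),(180,255,70))):
        print(nm,w); print(np.array(blobs(im,box,lo,hi)[0]))
E
```

```text
top brass
[[174.6315 192.6172  12.     172.875  190.625    3.75     4.25  ]
 [163.1117 193.1966  12.875  161.375  191.125    4.       4.5   ]
 [169.2494 202.9227  13.4375 167.375  200.875    4.       4.25  ]
 [169.125  216.3872  14.125  167.375  214.375    3.75     4.25  ]]
top orange
[[165.9126 228.7655  42.8125 158.375  226.625   15.5      4.25  ]]
top white
[[147.7998 191.0246 289.625  144.625  169.625   10.75    55.25  ]
 [183.8979 179.9      7.5    182.625  178.625    3.       3.    ]
 [153.256  181.1845   6.5625 151.875  179.875    3.       2.75  ]
 [177.361  186.9976  28.9375 174.375  183.875    6.25     6.5   ]
 [157.3469 188.0395  26.125  154.375  185.125    6.25     6.    ]
 [177.3669 227.136   38.375  176.375  214.875    2.75    23.25  ]
 [167.5692 222.7016  96.0625 161.375  215.625   13.75    11.25  ]
 [148.5255 235.9557  85.5625 144.625  218.375   10.25    26.25  ]
 [162.541  234.594   15.625  161.375  230.625    2.5      8.25  ]
 [186.2404 235.1077   8.125  184.625  233.625    3.25     3.25  ]
 [154.9915 237.3556   6.4375 153.625  235.875    3.       3.    ]]
scene bras
[... 785 characters left out ...]
 104.875  290.875  175.375   12.      12.5   ]]
top rim
[[295.0692 182.6031 216.5625 284.875  171.625   22.      22.25  ]
 [295.8985 181.6847  39.8125 292.375  178.125    7.       7.5   ]]
top barrel
[[292.0508 186.3125   8.     289.625  182.125    6.25     7.25  ]]
scene glass
[[250.767  185.8532  38.625  245.875  183.375   10.25     5.    ]
 [240.0885 194.0312   6.     238.875  192.125    3.25     5.    ]]
scene rim
[[249.76   198.503   98.375  239.375  192.625   22.5     10.5   ]
 [230.4871 199.8463   5.4375 229.625  197.625    2.       5.75  ]
 [233.1282 207.4562   4.8125 230.875  205.625    4.5      4.    ]]
scene barrel
[[250.6977 193.232  117.5    244.125  187.875   13.5     10.5   ]]
```

```bash
python3 - <<'E'
from h import *
t=np.load("top0.npz")["p"]; s=np.load("scene0.npz")["p"]
print(np.array(blobs(s,(172,246,30,30),(0,0,100),(180,80,255))[0]))
print("glass",tri([(297.18,181.42)],[(250.77,185.85)]))
print("rim top-view z6",plane("top",[(295.9,182.75)],.006), "scene z3",plane("scene",[(250.6,197.9)],.003), "barrel axis z20", plane("scene",[(250.8,193.1)],.02))
pt=[(163.11,193.2),(174.63,192.62),(169.25,202.92),(169.125,216.39)]; ps=[(186.2,267.3),(194.12,258.69),(202.63,266.26),(218.85,268.68)]
P=tri(pt,ps); print("pads L,R,back,screw",P)
T3=plane("top",pt[:3],.013);S3=plane("scene",ps[:3],.013);print("top",T3);print("scene",S3)
H=plane("top",[(157.35,188.04),(177.36,187.0)],.025);print("heads top",H)
mod=np.array([[8.5,14.722],[8.5,-14.722],[-17,0]])/1e3
modh=np.array([[21.2,25.3],[21.2,-25.3]])/1e3
def fit(M,Q):
    a=M-M.mean(0);b=Q-Q.mean(0)
    th=np.arctan2((a[:,0]*b[:,1]-a[:,1]*b[:,0]).sum(),(a*b).sum())
    R=np.array([[np.cos(th),-np.sin(th)],[np.sin(th),np.cos(th)]]); o=Q.mean(0)-R@M.mean(0)
    return o,th,np.abs(Q-(M@R.T+o)).max()
print("tri",fit(mod,P[:3,:2]));print("topfit",fit(np.r_[mod,modh],np.r_[T3,H][:,:2]));print("scenefit",fit(mod,S3[:,:2]))
# depth check in top
d=np.load("top0.npz")["d"]
for u,v in((297,181),(169,198),(166,229)): 
    o,r=ray("top",[(u,v)]); print((o+r*d[v,u]))
E
```

```text
[[189.991  249.8558  56.1875 183.375  246.375   12.       9.5   ]
 [176.7094 264.3347  52.75   172.625  260.375    8.5     10.25  ]]
glass [[ 0.5822 -0.1584  0.0322  0.0001]]
rim top-view z6 [[ 0.581  -0.1579  0.006 ]] scene z3 [[ 0.5782 -0.1504  0.003 ]] barrel axis z20 [[ 0.5751 -0.1433  0.02  ]]
pads L,R,back,screw [[0.5586 0.1839 0.0113 0.0001]
 [0.5597 0.1544 0.0115 0.0002]
 [0.5335 0.1682 0.0113 0.0002]
 [0.4998 0.1676 0.0161 0.0015]]
top [[0.5585 0.1834 0.013 ]
 [0.5595 0.154  0.013 ]
 [0.5334 0.1677 0.013 ]]
scene [[0.5574 0.1859 0.013 ]
 [0.5587 0.1562 0.013 ]
 [0.5324 0.1702 0.013 ]]
heads top [[0.5711 0.1947 0.025 ]
 [0.573  0.1442 0.025 ]]
tri (array([0.5506, 0.1688]), np.float64(0.036862802574489005), np.float64(0.00010568301064217689))
topfit (array([0.5506, 0.1685]), np.float64(0.04038627266375359), np.float64(0.0002871077850348236))
scenefit (array([0.5495, 0.1708]), np.float64(0.03828403758335638), np.float64(0.00019368619207951743))
[[ 0.5831 -0.1578  0.0338]]
[[0.546  0.1688 0.0111]]
[[0.4689 0.165  0.0551]]
```

```bash
cat >> h.py <<'E'
from scipy.spatial.transform import Rotation as Ro
def go(*wps):
    """print normalised rows for world TCP targets (x,y,z,yaw of tool y in deg)"""
    s=state(); R=Ro.from_rotvec(s["ee_rot"])
    for x,y,z,yaw in wps:
        a=np.radians(yaw); Y=np.array([np.cos(a),np.sin(a),0]); Z=np.array([0,0,-1.]); G=Ro.from_matrix(np.c_[np.cross(Y,Z),Y,Z])
        print(np.round(np.r_[R.inv().apply(np.array([x,y,z])-s["ee_pos"])/.5,(R.inv()*G).as_rotvec()/(np.pi/2)],4).tolist())
def st():
    s=state(); R=Ro.from_rotvec(s["ee_rot"]).as_matrix(); print(s["time_s"],s["ee_pos"],"yaw",np.degrees(np.arctan2(R[1,1],R[0,1])),"z",R[:,2],"F",s["ft_force"],"w",s["width"]*.085,"g",s["gripper_force"],"q",s["qpos"])
E
python3 - <<'E'
from h import *
d=np.load("top0.npz")["d"]; v,u=np.mgrid[0:384:2,0:512:2]
o,r=ray("top",np.c_[u.ravel(),v.ravel()]); P=o+r*d[v.ravel(),u.ravel()][:,None]
P=P[(P[:,2]>.1)&(d[v.ravel(),u.ravel()]>0)]
for y in np.arange(-.3,.6,.1):
    q=P[(abs(P[:,1]-y)<.05)&(P[:,0]>.3)]
    if len(q): print(round(y,2),"minx",q[:,0].min(),"zmax",q[:,2].max())
st(); go((.30,.56,.23,80),(.42,.43,.22,85),(.53,.26,.2,92.2))
E
```

```text
-0.3 minx 0.7367606311249237 zmax 0.4427131981776022
-0.2 minx 0.762414892011943 zmax 0.4422555236962885
-0.1 minx 0.7831965971116261 zmax 0.4420584022035873
0.0 minx 0.8077704447927215 zmax 0.4059331546919891
0.1 minx 0.7508248586822741 zmax 0.3719812330822887
0.2 minx 0.7243440926335714 zmax 0.34390720472401093
0.3 minx 0.6886428876989517 zmax 0.31243176927759575
0.4 minx 0.6652825104388921 zmax 0.2473579162957561
0.5 minx 0.665231751002908 zmax 0.23758350950870522
0.1 [0.1629 0.6547 0.2307] yaw 76.02893722683676 z [-0.0002 -0.0011 -1.    ] F [ 0.4604  0.2705 -1.3511] w 0.08484672157176702 g 0.0 q [-1.4765  0.4267  0.0738  1.6065 -0.0341  1.1108 -0.0671]
[-0.3119, -0.1175, 0.0015, -0.0007, 0.0, -0.0441]
[-0.6076, -0.3119, 0.0218, -0.0007, -0.0, -0.0997]
[-0.9031, -0.5887, 0.0621, -0.0007, -0.0001, -0.1797]
```

Emit:
{"name": "move_arm", "arguments": {"plan": [-0.156,-0.059,0,0,0,-0.022,-0.312,-0.118,0,0,0,-0.044,-0.46,-0.21,0.01,0,0,-0.07,-0.608,-0.312,0.02,0,0,-0.1,-0.7,-0.4,0.035,0,0,-0.125,-0.8,-0.49,0.05,0,0,-0.15,-0.903,-0.589,0.062,0,0,-0.18,-0.903,-0.589,0.062,0,0,-0.18,-0.903,-0.589,0.062,0,0,-0.18,-0.903,-0.589,0.062,0,0,-0.18,-0.903,-0.589,0.062,0,0,-0.18,-0.903,-0.589,0.062,0,0,-0.18], "jaw": 0}}

```text
time_s: 1.6
ee_pos: [0.5293, 0.2615, 0.2003]
ee_rot: [0.064, -3.141, -0.0]
ft_force: [0.1, 0.2, 0.1]
width: 0.999
gripper_force: 0.0
```

```bash
python3 - <<'E'
from h import *
st(); go((.58,.06,.17,92.2),(.581,-.158,.12,92.2),(.581,-.158,.06,92.2))
E
```

```text
1.6 [0.5293 0.2615 0.2003] yaw 92.33856668312514 z [-0.0003  0.0002 -1.    ] F [0.1081 0.1882 0.0618] w 0.0849483584514808 g 0.0 q [-0.7387  0.322   0.2113  1.842  -0.0801  0.9859  1.1181]
[-0.0849, -0.4068, 0.0604, 0.0002, -0.0002, 0.0015]
[-0.0692, -0.8425, 0.1603, 0.0002, -0.0002, 0.0015]
[-0.0692, -0.8425, 0.2803, 0.0002, -0.0002, 0.0015]
```

Emit:
{"name": "move_arm", "arguments": {"plan": [-0.04,-0.1,0.02,0,0,0,-0.085,-0.2,0.04,0,0,0,-0.085,-0.3,0.06,0,0,0,-0.085,-0.407,0.06,0,0,0,-0.08,-0.52,0.09,0,0,0,-0.075,-0.63,0.12,0,0,0,-0.07,-0.74,0.15,0,0,0,-0.069,-0.842,0.18,0,0,0,-0.069,-0.842,0.21,0,0,0,-0.069,-0.842,0.24,0,0,0,-0.069,-0.842,0.24,0,0,0,-0.069,-0.842,0.24,0,0,0,-0.069,-0.842,0.24,0,0,0]}}

```text
time_s: 3.22
ee_pos: [0.5813, -0.1586, 0.0809]
ee_rot: [-0.063, 3.14, -0.0]
ft_force: [-0.3, 0.6, 1.4]
width: 1.002
gripper_force: 0.0
```

```bash
python3 - <<'E'
from h import *
p,d=grab_frame("scene"); np.savez("scene1.npz",p=p,d=d)
cv2.imwrite("pics/s1.png",cv2.resize(p[100:240,180:340],None,fx=4,fy=4,interpolation=cv2.INTER_CUBIC)[:,:,::-1])
st(); go((.581,-.158,.06,92.2),(.581,-.158,.009,92.2))
E
```

```text
3.275 [ 0.5812 -0.1588  0.0809] yaw 92.2647029484547 z [ 0.0009 -0.0001 -1.    ] F [ 0.6558 -0.2871  0.877 ] w 0.0851351071577696 g 0.0 q [-0.073   0.4973  0.3011  1.9087 -0.206   0.7644  1.9534]
[0.0005, 0.0015, 0.0418, -0.0001, 0.0006, 0.0007]
[0.0006, 0.0016, 0.1438, -0.0001, 0.0006, 0.0007]
```

View pics/s1.png

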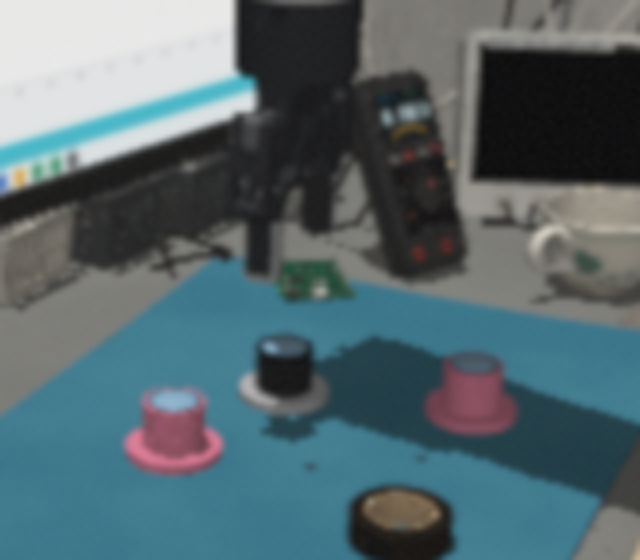

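The open fingers (tips at crop (260,272) and (318,230)) sit straight above the lens at (285,365), clear of both decoys. I descend and grip.

Emit:
{"name": "move_arm", "arguments": {"plan": [0,0,0.04,0,0,0,0,0,0.08,0,0,0,0,0,0.115,0,0,0,0,0,0.135,0,0,0,0,0,0.144,0,0,0,0,0,0.144,0,0,0,0,0,0.144,0,0,0]}}

```text
time_s: 4.15
ee_pos: [0.5812, -0.1593, 0.0088]
ee_rot: [-0.061, 3.14, -0.0]
ft_force: [-0.2, -0.2, 0.3]
width: 0.998
gripper_force: 0.0
```

Emit:
{"name": "move_arm", "arguments": {"plan": [0,0,0,0,0,0,0,0,0,0,0,0,0,0,0,0,0,0,0,0,0,0,0,0,0,0,0,0,0,0,0,0,0,0,0,0,0,0,0,0,0,0,0,0,0,0,0,0], "jaw": 1}}

```text
time_s: 5.15
ee_pos: [0.5809, -0.159, 0.0088]
ee_rot: [-0.061, 3.141, 0.0]
ft_force: [-2.9, 1.1, 8.8]
width: 0.401
gripper_force: 59.0
```

```bash
python3 - <<'E'
from h import *
st()
E
```

```text
5.15 [ 0.5809 -0.159   0.0088] yaw 92.22895176255118 z [ 0.0003  0.0002 -1.    ] F [-2.9315  1.1456  8.7966] w 0.034117475820300655 g 59.034790992736816 q [-0.0387  0.6031  0.2597  1.9348 -0.2488  0.6342  1.9883]
```

```bash
python3 - <<'E'
from h import *
go((.581,-.159,.11,92.2),(.56,0,.13,92.2),(.5411,.1683,.1,92.2))
E
```

```text
[-0.0002, 0.0001, -0.2024, 0.0001, 0.0002, 0.0003]
[0.0294, 0.3195, -0.2423, 0.0001, 0.0002, 0.0003]
[0.0541, 0.6573, -0.1823, 0.0001, 0.0002, 0.0003]
```

Emit:
{"name": "move_arm", "arguments": {"plan": [0,0,-0.05,0,0,0,0,0,-0.13,0,0,0,0,0,-0.2,0,0,0,0.01,0.08,-0.24,0,0,0,0.02,0.17,-0.242,0,0,0,0.029,0.26,-0.242,0,0,0,0.035,0.35,-0.242,0,0,0,0.043,0.44,-0.23,0,0,0,0.05,0.53,-0.21,0,0,0,0.054,0.61,-0.19,0,0,0,0.054,0.657,-0.182,0,0,0,0.054,0.657,-0.182,0,0,0,0.054,0.657,-0.182,0,0,0,0.054,0.657,-0.182,0,0,0]}}

```text
time_s: 6.9
ee_pos: [0.5412, 0.167, 0.0995]
ee_rot: [-0.059, 3.141, -0.0]
ft_force: [0.1, -0.2, -2.4]
width: 0.402
gripper_force: 60.3
```

```bash
python3 - <<'E'
from h import *
p,d=grab_frame("scene"); np.savez("scene2.npz",p=p,d=d)
t,dt=grab_frame("top"); np.savez("top2.npz",p=t,d=dt)
a=cv2.resize(p[190:310,140:270],None,fx=4,fy=4,interpolation=cv2.INTER_CUBIC)
b=cv2.resize(t[160:250,135:200],None,fx=4,fy=4,interpolation=cv2.INTER_CUBIC)
o=np.zeros((480,800,3),np.uint8); o[:480,:520]=a; o[:360,530:790]=b
cv2.imwrite("pics/s2.png",o[:,:,::-1]); st()
E
```

```text
7.0 [0.5413 0.1673 0.0995] yaw 92.16050620741841 z [ 0.0002 -0.0001 -1.    ] F [-0.6212 -0.3891 -2.6088] w 0.0339317260961948 g 60.30082941055298 q [-0.6103  0.4151  0.2449  1.9771 -0.1414  0.7653  1.3253]
```

View pics/s2.png

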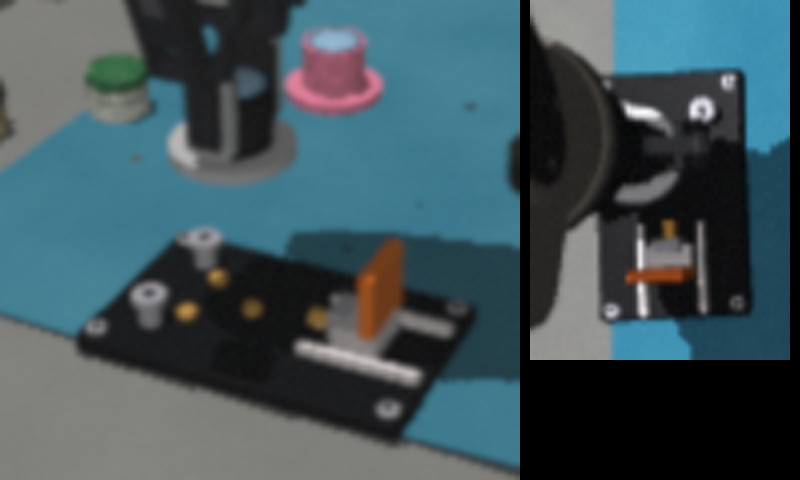

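The lens hangs upright over the holder, its rim in the scene crop spanning (167..297, 145). The top crop shows front and rear arcs of the rim at (645,110) and (650,190). I fit the rim there.

```bash
python3 - <<'E'
from h import *
from scipy.optimize import least_squares
t=np.load("top2.npz")["p"]; s=np.load("scene2.npz")["p"]
def rimfit(n,im,box,lo,z,excl=None):
    _,m=blobs(im,box,lo,(180,90,255)); 
    if excl is not None: m[excl]=0
    nn,lb,stt,ce=cv2.connectedComponentsWithStats(m)
    v,u=np.nonzero(m); uv=np.c_[(u+.5)/4-.5+box[0],(v+.5)/4-.5+box[1]]
    P=plane(n,uv,z)[:,:2]
    c0=np.array([.541,.168]); P=P[np.linalg.norm(P-c0,axis=1)<.036]
    # outermost per angle bin
    c=c0
    for _ in range(4):
        a=np.arctan2(*(P-c).T[::-1]); r=np.linalg.norm(P-c,axis=1); b=(a/np.radians(6)).round().astype(int)
        Q=np.array([P[b==k][r[b==k].argmax()] for k in np.unique(b) if r[b==k].max()>.022])
        f=least_squares(lambda x:np.hypot(*(Q-x[:2]).T)-.028,c,loss="soft_l1",f_scale=.001); c=f.x
    f2=least_squares(lambda x:np.hypot(*(Q-x[:2]).T)-x[2],np.r_[c,.028],loss="soft_l1",f_scale=.001)
    print(n,"fixed r",c,"free",f2.x,len(Q),np.abs(f.fun).mean())
for z in(.0945,.0965): rimfit("top",t,(152,182,30,33),(0,0,85),z)
for z in(.0925,.0965): rimfit("scene",s,(178,215,40,24),(0,0,110),z)
E
```

```text
top fixed r [0.5431 0.1674] free [0.5435 0.1688 0.029 ] 31 0.0011002118265497562
top fixed r [0.5431 0.167 ] free [0.5434 0.1682 0.0289] 31 0.0010807020386361034
scene fixed r [0.5398 0.1714] free [0.5415 0.169  0.0306] 50 0.0019448037377478545
scene fixed r [0.5375 0.1752] free [0.5386 0.1735 0.0299] 48 0.001498211025850387
```

```bash
python3 - <<'E'
from h import *
go((.5403,.168,.06,92.2),(.5403,.168,.027,92.2))
E
```

```text
[0.0019, 0.0016, 0.0789, -0.0001, 0.0001, -0.0004]
[0.0019, 0.0016, 0.1449, -0.0001, 0.0001, -0.0004]
```

Emit:
{"name": "move_arm", "arguments": {"plan": [0.002,0.002,0.03,0,0,0,0.002,0.002,0.07,0,0,0,0.002,0.002,0.105,0,0,0,0.002,0.002,0.13,0,0,0,0.002,0.002,0.145,0,0,0,0.002,0.002,0.145,0,0,0,0.002,0.002,0.145,0,0,0]}}

```text
time_s: 7.88
ee_pos: [0.5404, 0.1691, 0.0273]
ee_rot: [-0.061, 3.14, 0.0]
ft_force: [-0.1, 0.0, -2.1]
width: 0.398
gripper_force: 60.3
```

```bash
python3 - <<'E'
from h import *
p,d=grab_frame("scene"); np.savez("scene3.npz",p=p,d=d)
t,dt=grab_frame("top"); np.savez("top3.npz",p=t,d=dt)
a=cv2.resize(p[235:305,155:265],None,fx=4.5,fy=4.5,interpolation=cv2.INTER_CUBIC)
b=cv2.resize(t[170:245,145:200],None,fx=5,fy=5,interpolation=cv2.INTER_CUBIC)
o=np.zeros((400,800,3),np.uint8); o[:a.shape[0],:495]=a; o[:375,505:780]=b
cv2.imwrite("pics/s3.png",o[:,:,::-1]); st()
E
```

```text
7.975 [0.5404 0.1692 0.0274] yaw 92.2323637617511 z [ 0.0008  0.0003 -1.    ] F [ 1.3131  0.0202 -2.3306] w 0.03383190190102455 g 60.300596952438354 q [-0.5839  0.5248  0.2104  2.0108 -0.1804  0.6225  1.3557]
```

View pics/s3.png

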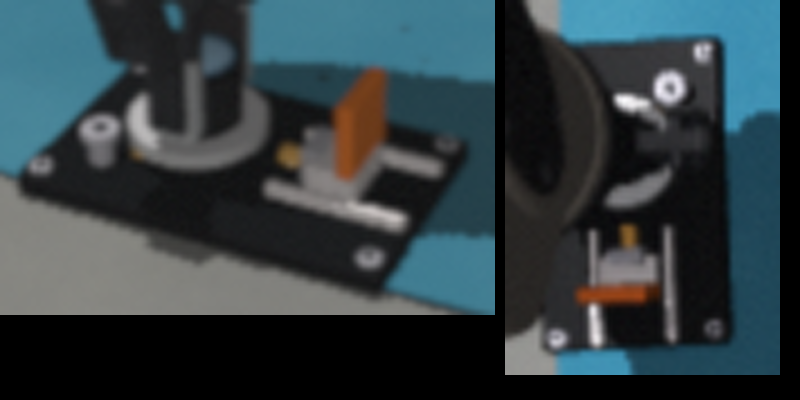

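The rim sits between screw and posts: in the top crop its rear edge is at v=209 against the screw tip at 226, and its front arc at (630,100) is just short of the right head at (668,88). I refit to check.

```bash
python3 - <<'E'
from h import *
from scipy.optimize import least_squares
t=np.load("top3.npz")["p"]; s=np.load("scene3.npz")["p"]
def rimfit(n,im,box,lo,z,c0,head):
    _,m=blobs(im,box,lo,(180,90,255))
    v,u=np.nonzero(m); uv=np.c_[(u+.5)/4-.5+box[0],(v+.5)/4-.5+box[1]]
    P=plane(n,uv,z)[:,:2]; c=np.array(c0)
    P=P[(np.linalg.norm(P-c,axis=1)<.034)&(np.linalg.norm(P-head[0],axis=1)>.010)&(np.linalg.norm(P-head[1],axis=1)>.010)]
    for _ in range(4):
        a=np.arctan2(*(P-c).T[::-1]); r=np.linalg.norm(P-c,axis=1); b=(a/np.radians(6)).round().astype(int)
        Q=np.array([P[b==k][r[b==k].argmax()] for k in np.unique(b) if r[b==k].max()>.024])
        f=least_squares(lambda x:np.hypot(*(Q-x[:2]).T)-.028,c,loss="soft_l1",f_scale=.001); c=f.x
    print(n,c,len(Q),np.abs(f.fun).mean()); return Q
H=np.array([[.5711,.1947],[.573,.1442]])
Q=rimfit("top",t,(155,180,27,38),(0,0,75),.0245,[.541,.168],H)
print("ext x",Q[:,0].min(),Q[:,0].max())
Q=rimfit("scene",s,(180,250,40,24),(0,0,100),.0245,[.540,.1705],H+[-.001,.0023])
print("screw tip brass",[b[:7] for b in blobs(t,(160,210,15,14),(10,90,60),(32,255,255))[0]])
go((.5403,.168,.0223,92.2))
E
```

```text
top [0.5422 0.1675] 29 0.0010966541681331594
ext x 0.5130062985038804 0.5711465901895498
scene [0.5384 0.1761] 33 0.0014797165318407386
screw tip brass [array([169.2473, 216.6572,  14.5625, 167.625 , 214.375 ,   3.5   ,
         4.75  ])]
[0.0002, -0.0023, 0.0101, 0.0002, 0.0005, 0.0004]
```

Emit:
{"name": "move_arm", "arguments": {"plan": [0.002,-0.001,0.004,0,0,0,0.002,-0.001,0.008,0,0,0,0.002,-0.001,0.0085,0,0,0,0.002,-0.001,0.0085,0,0,0]}}

```text
time_s: 8.48
ee_pos: [0.539, 0.1685, 0.0225]
ee_rot: [0.061, -3.141, 0.0]
ft_force: [-0.5, -0.7, -1.8]
width: 0.401
gripper_force: 60.3
```

Emit:
{"name": "move_arm", "arguments": {"plan": [0,0,0.001,0,0,0,0,0,0.002,0,0,0,0,0,0.002,0,0,0]}}

```text
time_s: 8.85
ee_pos: [0.5391, 0.1685, 0.0218]
ee_rot: [-0.061, 3.141, 0.0]
ft_force: [-0.9, -0.1, 4.7]
width: 0.4
gripper_force: 61.1
```

Emit:
{"name": "move_arm", "arguments": {"plan": [0,0,0,0,0,0,0,0,0,0,0,0,0,0,0,0,0,0,0,0,0,0,0,0,0,0,0,0,0,0,0,0,0,0,0,0], "jaw": 0.1}}

```text
time_s: 9.6
ee_pos: [0.539, 0.1685, 0.0216]
ee_rot: [0.061, -3.141, 0.0]
ft_force: [-0.4, -0.7, 0.2]
width: 0.9
gripper_force: 0.0
```

Emit:
{"name": "move_arm", "arguments": {"plan": [0,0,-0.02,0,0,0,0,0,-0.06,0,0,0,0,0,-0.12,0,0,0,0,0,-0.2,0,0,0,0.08,0,-0.24,0,0,0,0.16,0,-0.24,0,0,0,0.24,0,-0.24,0,0,0,0.24,0,-0.24,0,0,0,0.24,0,-0.24,0,0,0]}}

```text
time_s: 10.72
ee_pos: [0.4197, 0.1641, 0.1423]
ee_rot: [-0.061, 3.14, 0.001]
ft_force: [0.2, 0.1, -0.7]
width: 0.899
gripper_force: 0.0
```

```bash
python3 - <<'E'
from h import *
p,d=grab_frame("scene"); np.savez("scene4.npz",p=p,d=d)
t,dt=grab_frame("top"); np.savez("top4.npz",p=t,d=dt)
a=cv2.resize(p[235:305,155:265],None,fx=4.5,fy=4.5,interpolation=cv2.INTER_CUBIC)
b=cv2.resize(t[170:245,145:200],None,fx=5,fy=5,interpolation=cv2.INTER_CUBIC)
o=np.zeros((400,800,3),np.uint8); o[:a.shape[0],:495]=a; o[:375,505:780]=b
cv2.imwrite("pics/s4.png",o[:,:,::-1]); st()
E
```

```text
10.825 [0.42   0.1639 0.1419] yaw 92.20263010758134 z [ 0.0007  0.0002 -1.    ] F [-0.6509 -0.3881 -0.3787] w 0.07606989227553523 g 0.0 q [-0.7415  0.1738  0.2508  2.1922 -0.0608  0.7811  1.158 ]
```

View pics/s4.png

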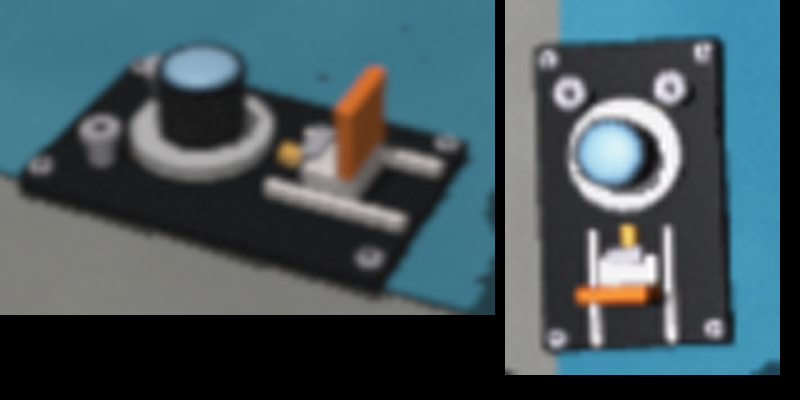

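The lens stands loose and level on the pads, rim clear of both heads (top crop (570,92), (668,88)) and of the screw tip at (628,226). Next I measure the tab's rear face and the screw tip.

```bash
python3 - <<'E'
from h import *
t=np.load("top4.npz")["p"];s=np.load("scene4.npz")["p"]
o=np.array([.5506,.1687]);th=.0385;R=np.array([[np.cos(th),np.sin(th)],[-np.sin(th),np.cos(th)]])
tb=blobs(t,(145,215,60,30),(4,140,90),(14,255,255))[0][0]; print(tb)
print("tab top holder",(plane("top",[tb[:2]],.056)[:,:2]-o)@R.T)
u,v,a,x,y,w,h=tb
print("tab rear/front edge",(plane("top",[(u,y+h-.5),(u,y-.5)],.056)[:,:2]-o)@R.T)
sb=blobs(s,(225,240,30,40),(4,140,90),(14,255,255))[0][0]; print("tab tri",tri([tb[:2]],[sb[:2]]))
b=blobs(t,(160,208,20,14),(15,110,110),(32,255,255))[0][0];print(b)
print("screw tip",(plane("top",[(b[0],b[4]-.3)],.018)[:,:2]-o)@R.T)
c,sn=np.cos(th),np.sin(th)
f=lambda x,y:(o[0]+c*x-sn*y,o[1]+sn*x+c*y)
g=lambda x,z:(*f(x,0),z,92.2)
go(g(-.122,.14),g(-.122,.029),g(-.108,.029))
E
```

```text
[165.9256 228.7945  46.     158.375  226.625   15.75     4.25  ]
tab top holder [[-0.0812 -0.0007]]
tab rear/front edge [[-0.085  -0.0005]
 [-0.0748 -0.0009]]
tab tri [[0.4692 0.1689 0.0411 0.0006]]
[169.1372 216.3949  14.125  167.375  214.375    3.75     4.25  ]
screw tip [[-0.0457 -0.0002]]
[-0.0175, -0.0005, 0.0038, 0.0001, 0.0004, 0.0]
[-0.0173, -0.0005, 0.2258, 0.0001, 0.0004, 0.0]
[-0.0453, -0.0005, 0.2258, 0.0001, 0.0004, 0.0]
```

Emit:
{"name": "move_arm", "arguments": {"plan": [-0.017,0,0.03,0,0,0,-0.017,0,0.08,0,0,0,-0.017,0,0.13,0,0,0,-0.017,0,0.18,0,0,0,-0.017,0,0.21,0,0,0,-0.017,0,0.226,0,0,0,-0.017,0,0.226,0,0,0,-0.025,0,0.226,0,0,0,-0.035,0,0.226,0,0,0,-0.045,0,0.226,0,0,0,-0.045,0,0.226,0,0,0,-0.045,0,0.226,0,0,0], "jaw": 1}}

```text
time_s: 12.32
ee_pos: [0.4415, 0.1646, 0.0286]
ee_rot: [0.061, -3.141, 0.0]
ft_force: [0.2, 0.4, 0.9]
width: 0.0
gripper_force: 0.0
```

```bash
cat >> h.py <<'E'
def hx():
    s=state();o=np.array([.5506,.1687]);c,n=np.cos(.0385),np.sin(.0385);d=s["ee_pos"][:2]-o;F=s["ft_force"]
    print("t",s["time_s"],"holder xy",c*d[0]+n*d[1],-n*d[0]+c*d[1],"z",s["ee_pos"][2],"Fx",c*F[0]+n*F[1],"F",F)
E
python3 - <<'E'
from h import *
hx(); st()
E
```

```text
t 12.325 holder xy -0.10915584294934445 0.0001482005915820414 z 0.028569401220066442 Fx 0.2611666122910422 F [0.2465 0.3846 0.8722]
12.325 [0.4415 0.1646 0.0286] yaw 92.22770607438288 z [-0.0001 -0.0001 -1.    ] F [0.2465 0.3846 0.8722] w 9.33429879715183e-06 g 0.0 q [-0.6646  0.411   0.2027  2.2188 -0.1611  0.5251  1.2711]
```

Emit:
{"name": "move_arm", "arguments": {"plan": [-0.004,0,0,0,0,0,-0.008,0,0,0,0,0,-0.012,0,0,0,0,0,-0.016,0,0,0,0,0,-0.019,0,0,0,0,0,-0.022,0,0,0,0,0,-0.025,0,0,0,0,0,-0.028,0,0,0,0,0,-0.031,0,0,0,0,0]}}

```text
time_s: 13.45
ee_pos: [0.4566, 0.1652, 0.0285]
ee_rot: [0.061, -3.14, 0.0]
ft_force: [-6.5, -0.4, 4.7]
width: -0.0
gripper_force: 3.1
```

```bash
python3 -c "
from h import *
hx()"
```

```text
t 13.45 holder xy -0.09410206213800283 0.00014688227510819152 z 0.02846529768586528 Fx -6.482336015531148 F [-6.4719 -0.395   4.7008]
```

Emit:
{"name": "move_arm", "arguments": {"plan": [-0.002,0,0,0,0,0,-0.004,0,0,0,0,0,-0.006,0,0,0,0,0,-0.008,0,0,0,0,0,-0.01,0,0,0,0,0,-0.012,0,0,0,0,0,-0.0135,0,0,0,0,0,-0.015,0,0,0,0,0,-0.0165,0,0,0,0,0,-0.018,0,0,0,0,0]}}

```text
time_s: 14.7
ee_pos: [0.4651, 0.1656, 0.0284]
ee_rot: [0.061, -3.139, 0.001]
ft_force: [-7.1, -0.2, 7.1]
width: -0.003
gripper_force: 3.5
```

```bash
python3 - <<'E'
from h import *
hx()
t,dt=grab_frame("top"); np.savez("top5.npz",p=t,d=dt)
p,d=grab_frame("scene"); np.savez("scene5.npz",p=p,d=d)
a=cv2.resize(p[235:305,155:265],None,fx=4.5,fy=4.5,interpolation=cv2.INTER_CUBIC)
b=cv2.resize(t[170:245,145:200],None,fx=5,fy=5,interpolation=cv2.INTER_CUBIC)
o=np.zeros((400,800,3),np.uint8); o[:a.shape[0],:495]=a; o[:375,505:780]=b
cv2.imwrite("pics/s5.png",o[:,:,::-1]); hx()
E
```

```text
t 14.7 holder xy -0.08552868032770436 0.0001475868923679867 z 0.028438462360861273 Fx -7.116362792169394 F [-7.114  -0.1993  7.0841]
t 14.8 holder xy -0.08546346208224803 0.00012016494565103824 z 0.028433880074580375 Fx -4.85767698993505 F [-4.8701  0.2279  4.7502]
```

View pics/s5.png

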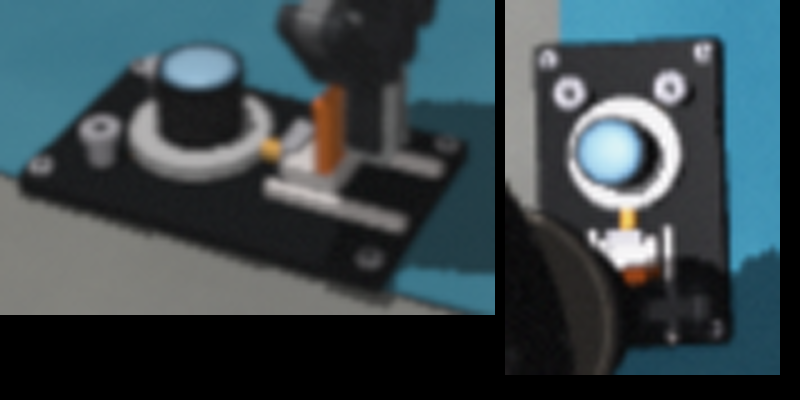

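The screw tip has just reached the rim (top crop (628,212)) and the lens has not moved yet. About 9–10 mm is left to home. I go slower.

Emit:
{"name": "move_arm", "arguments": {"plan": [-0.0015,0,0,0,0,0,-0.003,0,0,0,0,0,-0.0045,0,0,0,0,0,-0.006,0,0,0,0,0,-0.0075,0,0,0,0,0,-0.009,0,0,0,0,0,-0.0105,0,0,0,0,0,-0.012,0,0,0,0,0,-0.013,0,0,0,0,0,-0.014,0,0,0,0,0]}}

```text
time_s: 16.05
ee_pos: [0.472, 0.1658, 0.0284]
ee_rot: [0.061, -3.139, 0.001]
ft_force: [-6.4, -1.0, 6.5]
width: -0.003
gripper_force: 3.5
```

```bash
python3 - <<'E'
from h import *
hx()
t,dt=grab_frame("top"); np.savez("top6.npz",p=t,d=dt)
o=np.array([.5506,.1687]);th=.0385;R=np.array([[np.cos(th),np.sin(th)],[-np.sin(th),np.cos(th)]])
for n in("top4","top5","top6"):
    im=np.load(n+".npz")["p"]
    g=max(blobs(im,(155,190,27,25),(90,40,140),(115,150,255))[0],key=lambda b:b[2]); print(n,g[:2],(plane("top",[g[:2]],.048)[:,:2]-o)@R.T)
E
```

```text
t 16.05 holder xy -0.07860790191174495 0.00011611079435168902 z 0.028405436568644502 Fx -6.477177024526678 F [-6.444  -0.9858  6.5398]
top4 [165.1112 200.0184] [[-0.011   0.0008]]
top5 [165.0297 199.7902] [[-0.0104  0.001 ]]
top6 [164.9636 197.0039] [[-0.0035  0.0009]]
```

Emit:
{"name": "move_arm", "arguments": {"plan": [-0.0008,0,0,0,0,0,-0.0016,0,0,0,0,0,-0.0024,0,0,0,0,0,-0.0032,0,0,0,0,0,-0.004,0,0,0,0,0,-0.0045,0,0,0,0,0]}}

```text
time_s: 16.85
ee_pos: [0.4743, 0.1658, 0.0284]
ee_rot: [0.061, -3.139, 0.001]
ft_force: [-6.8, -0.4, 5.5]
width: 0.001
gripper_force: 3.5
```

Emit:
{"name": "move_arm", "arguments": {"plan": [-0.0005,0,0,0,0,0,-0.001,0,0,0,0,0]}}

```text
time_s: 17.1
ee_pos: [0.4748, 0.1659, 0.0284]
ee_rot: [0.061, -3.139, 0.001]
ft_force: [-6.7, -0.1, 5.7]
width: -0.002
gripper_force: 3.5
```

Emit:
{"name": "move_arm", "arguments": {"plan": [-0.0005,0,0,0,0,0,-0.001,0,0,0,0,0]}}

```text
time_s: 17.35
ee_pos: [0.4752, 0.1659, 0.0284]
ee_rot: [0.062, -3.139, 0.001]
ft_force: [-7.7, -0.8, 7.2]
width: -0.0
gripper_force: 3.9
```

```bash
python3 -c "
from h import *
hx()"
```

```text
t 17.35 holder xy -0.07541557644407695 0.00010222287610420254 z 0.02840237720530527 Fx -7.711873282824399 F [-7.6887 -0.7513  7.2108]
```

Emit:
{"name": "move_arm", "arguments": {"plan": [-0.0004,0,0,0,0,0,-0.0004,0,0,0,0,0]}}

```text
time_s: 17.6
ee_pos: [0.4753, 0.1659, 0.0284]
ee_rot: [0.061, -3.139, 0.001]
ft_force: [-8.0, 0.2, 6.5]
width: 0.003
gripper_force: 3.9
```

Emit:
{"name": "move_arm", "arguments": {"plan": [-0.0004,0,0,0,0,0,-0.0004,0,0,0,0,0]}}

```text
time_s: 17.85
ee_pos: [0.4754, 0.1659, 0.0284]
ee_rot: [0.062, -3.138, 0.001]
ft_force: [-8.4, -0.6, 7.4]
width: 0.001
gripper_force: 4.3
```

Emit:
{"name": "move_arm", "arguments": {"plan": [-0.0004,0,0,0,0,0,-0.0004,0,0,0,0,0]}}

```text
time_s: 18.1
ee_pos: [0.4755, 0.1659, 0.0284]
ee_rot: [0.062, -3.138, 0.001]
ft_force: [-9.2, -0.4, 8.3]
width: -0.006
gripper_force: 4.6
```

Emit:
{"name": "move_arm", "arguments": {"plan": [-0.0006,0,0,0,0,0,-0.0012,0,0,0,0,0,-0.0012,0,0,0,0,0]}}

```text
time_s: 18.48
ee_pos: [0.4759, 0.1659, 0.0283]
ee_rot: [0.062, -3.138, 0.001]
ft_force: [-10.0, 0.3, 8.0]
width: -0.001
gripper_force: 5.1
```

Emit:
{"name": "move_arm", "arguments": {"plan": [-0.0006,0,0,0,0,0,-0.0012,0,0,0,0,0,-0.0012,0,0,0,0,0]}}

```text
time_s: 18.85
ee_pos: [0.4761, 0.1659, 0.0283]
ee_rot: [0.062, -3.137, 0.001]
ft_force: [-12.4, -0.4, 10.7]
width: 0.002
gripper_force: 6.4
```

```bash
python3 - <<'E'
from h import *
hx()
t,dt=grab_frame("top"); np.savez("top7.npz",p=t,d=dt);hx()
o=np.array([.5506,.1687]);th=.0385;R=np.array([[np.cos(th),np.sin(th)],[-np.sin(th),np.cos(th)]])
g=max(blobs(t,(155,190,27,25),(90,40,140),(115,150,255))[0],key=lambda b:b[2]); print(g[:2],(plane("top",[g[:2]],.048)[:,:2]-o)@R.T)
E
```

```text
t 18.85 holder xy -0.07458494154179032 8.799868494691315e-05 z 0.028276367232974012 Fx -12.395328938075941 F [-12.3904  -0.367   10.7295]
t 18.9 holder xy -0.07457377447895619 4.094498181424905e-05 z 0.02827573321915797 Fx -13.079650939914384 F [-13.078   -0.2958  10.9545]
[165.0257 195.6233] [[-0.0002  0.0006]]
```

Emit:
{"name": "move_arm", "arguments": {"plan": [-0.0006,0,0,0,0,0,-0.0012,0,0,0,0,0,-0.0012,0,0,0,0,0]}}

```text
time_s: 19.27
ee_pos: [0.4762, 0.1659, 0.0282]
ee_rot: [0.062, -3.136, 0.001]
ft_force: [-15.0, -0.7, 12.4]
width: -0.002
gripper_force: 7.7
```

```bash
python3 - <<'E'
from h import *
hx()
for i in range(3): grab_frame("top"); hx()
E
```

```text
t 19.275 holder xy -0.07443290696570871 5.7601668436141513e-05 z 0.02822815109169102 Fx -14.969733983371695 F [-14.9556  -0.6548  12.4004]
t 19.325 holder xy -0.07441767492783716 4.7587099803030834e-05 z 0.028233164708232495 Fx -15.427695595902213 F [-15.4113  -0.7236  12.3364]
t 19.375 holder xy -0.0744147749214933 5.4202693958347106e-05 z 0.028229175477255657 Fx -15.254216191659681 F [-15.2608  -0.1237  13.3967]
t 19.425 holder xy -0.07442339664711009 5.22503454263982e-05 z 0.02822297228890184 Fx -15.324154632638537 F [-15.3395   0.1029  12.8382]
```

Emit:
{"name": "move_arm", "arguments": {"plan": [-0.0006,0,0,0,0,0,-0.0006,0,0,0,0,0,-0.0006,0,0,0,0,0]}}

```text
time_s: 19.8
ee_pos: [0.4763, 0.1659, 0.0282]
ee_rot: [0.062, -3.136, 0.001]
ft_force: [-17.5, -0.4, 14.4]
width: 0.003
gripper_force: 8.4
```

Emit:
{"name": "move_arm", "arguments": {"plan": [0.003,0,0,0,0,0,0.006,0,0,0,0,0,0.01,0,0,0,0,0,0.02,0,0,0,0,0,0.04,0,0,0,0,0,0.06,0,-0.02,0,0,0,0.08,0,-0.08,0,0,0,0.08,0,-0.14,0,0,0,0.08,0.08,-0.2,0,0,0,0.08,0.16,-0.24,0,0,0,0.08,0.24,-0.24,0,0,0,0.08,0.24,-0.24,0,0,0]}}

```text
time_s: 21.3
ee_pos: [0.4334, 0.2874, 0.1493]
ee_rot: [-0.068, 3.14, 0.002]
ft_force: [0.8, -0.1, 0.5]
width: 0.002
gripper_force: 0.0
```

```bash
python3 - <<'E'
from h import *
p,d=grab_frame("scene")
t,dt=grab_frame("top"); np.savez("top8.npz",p=t,d=dt)
a=cv2.resize(p[225:305,155:265],None,fx=4.5,fy=4.5,interpolation=cv2.INTER_CUBIC)
b=cv2.resize(t[170:245,145:200],None,fx=5,fy=5,interpolation=cv2.INTER_CUBIC)
o=np.zeros((400,800,3),np.uint8); o[:a.shape[0],:495]=a; o[:375,505:780]=b
cv2.imwrite("pics/s8.png",o[:,:,::-1]); hx()
o=np.array([.5506,.1687]);th=.0385;R=np.array([[np.cos(th),np.sin(th)],[-np.sin(th),np.cos(th)]])
g=max(blobs(t,(155,190,27,25),(90,40,140),(115,150,255))[0],key=lambda b:b[2]); print(g[:2],(plane("top",[g[:2]],.048)[:,:2]-o)@R.T)
E
```

```text
t 21.4 holder xy -0.11224315074487422 0.11990715980491687 z 0.1487879746820468 Fx 0.27519084270638544 F [ 0.2858 -0.2709  0.4969]
[165.0397 195.5964] [[-0.0001  0.0005]]
```

View pics/s8.png

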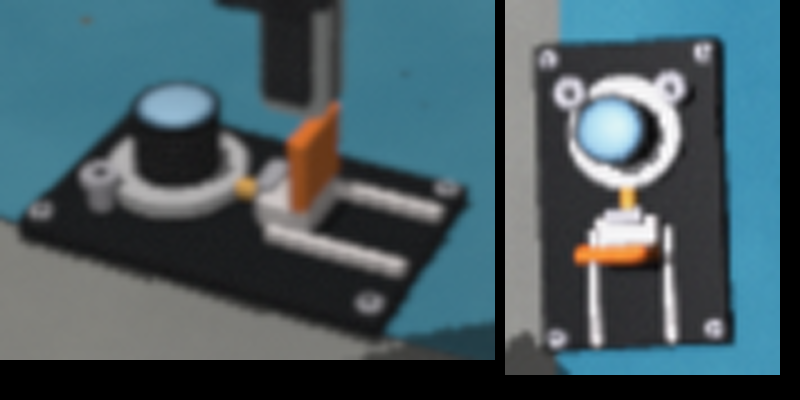

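The rim lies under both heads (top crop (570,93) and (668,88)) with the screw against it at (628,195). The lens is within measuring error of home, and the robot is clear of everything.

```bash
python3 -c "
from workcell import *
print(hand_in())"
```

```text
the job is handed in; nothing more can be done
None
```

The lens is clamped at home under both post heads, after a push that peaked at about 17.5 N by the wrist reading (roughly 11 N on the glass after the 6 N of slide friction); the robot is clear and the job was handed in at about 21 s, with no verdict shown.

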